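Line up the check weights on their rail by size

ROBOT

A 7-joint arm with a two-finger parallel gripper is mounted at the origin on a cart in front of the work surface, level with it; the furniture and walls round the work are solid. World frame = base frame: x ahead of the robot, y to its left, z up, the work surface at z = 0. Lengths are in mm, angles in rad, forces in N, time in s.
With the tool pointing down it reaches from about 400 to 875 mm from the base axis. Payload 4.4 kg.
Tool frame: the origin (TCP) lies midway between the tips of the shut fingers; the grasp point (between the pads) lies ctrl.grip_depth behind it (ctrl.grip_depth is the distance from the TCP to the grasp point, in mm); z points along the fingers, y is the line along which they close (so a half turn about z gives the same grasp; the last joint's range is limited). The gripper opens to 85 mm and grips with 20 to 120 N. Pads are 22 mm wide; open, the fingers measure 114 mm over their backs; the gripper's body (76 mm by 85 mm) begins 54 mm behind the grasp point. The pads swing forward as they close: fully open they stand 13 mm farther back than shut.
Start: joints at [-1.414, 0.628, 0.038, 1.517, -0.027, 0.996, -0.02], TCP at [143.599, 633.954, 231.313] pointing down, gripper open.
Joint ranges: [-3.06, 3.06], [-0.37, 2.12], [-1.25, 1.32], [0.18, 2.47], [-1.1, 4.24], [0.23, 1.98], [-2.94, 2.94]. Speed limits (rad/s): [2.57, 2.57, 3.14, 3.14, 3.14, 3.14, 3.14].

INTERFACE

Orientations are given as [roll, pitch, yaw] about the fixed x, y, z axes, in that order (R = Rz(yaw) Ry(pitch) Rx(roll)).
In Python, from cell import ctrl gives the robot as it stands.
- The arm moves only by the tool carry_out, never from a script. Its argument "deltas" is one flat list of numbers, 7 for each row, row after row: the turn, a rotation vector about the tool's x, y, z in degrees, then the shift along the tool's x, y, z in m, then the closure, from -1 (fully open) to 1 (shut). In form: [wx, wy, wz, dx, dy, dz, claw, wx, wy, wz, dx, dy, dz, claw, ...]. A call has 1 to 12 rows; each row shifts and turns the commanded pose from where the row before left it, along the tool's axes as they then stand; what a row does not reach is not made up. A row lasts 1/8 s, in which the tool goes at most 62.5 mm and 10.7 degrees, less where a joint would pass 70% of its speed; a pose out of reach is approached as far as the arm can. A call with a gripper value outside its range is refused whole. The fingers move at their own pace and stop on an object; the grip force is fixed at half the most. Time passes only in rows, so rows that do not move let the fingers close. It gives the time, the measured TCP pose, the force, the opening and the grip force at its end, in the units of the state.
- ctrl.read_state(): the state, without advancing time (a new reading comes with each control period).
- ctrl.get_image(name): name is "side" or "top"; returns the picture (384x512x3 uint8, red, green, blue); there is no depth.
- ctrl.calibration(name): a dict with "mtx" (3x3 intrinsics, pixels), "distortion" ([k1, k2, p1, p2, k3] as OpenCV has them; the pictures are not rectified), "R" (3x3) and "t" (3): a world point X has camera coordinates R X + t. Camera axes: x right, y down, z forward; pixel columns grow to the right and rows downward; lengths in mm; the calibration is good to about 2 mm. A picture is of the moment at which its call begins. calibration takes no time and is no camera call.
- ctrl.finish_job(): hands the job in; it is judged then, once.
The state is a dict: "clock": time; "qpos": joint angles; "qd": joint speeds; "tau": joint torques, N m; "eef_pos": TCP position; "tool_rot": TCP orientation; "force": force on the tool from outside, world axes, zero at the start; "torque": the same for the moment, N m; "width": finger opening in mm; "gripper_force": force on a finger pad.
Only numpy, scipy, OpenCV 4.12 (cv2) and the standard library are available. Lean on these libraries where they do the work, as an engineer would, in place of code of your own. Each camera call takes 0.05 s, during which the arm holds its last target. There are 200 camera calls.

TASK

Put the four steel check weights away on the white rail, standing upright, one centred on each black mark, in order of size: the largest on the mark next to the tall block with the knob, then ever smaller down to the smallest beside the low stop bar. Leave the petri dish and the timer where they are.

Things in the scene. Friction and masses are not known exactly. Their poses are not given: they have to be found in the camera images.
- weight_largest: The largest of the four loose polished steel check weights: an upright cylinder 40 mm in diameter and 50 mm tall with a narrow waist and a small round knob on top, 66 mm tall in all, about 500 g. It stands upright on the worktop. Origin at the centre of its underside, z up along its axis; round, so its yaw means nothing. It can be gripped across the cylinder from above at any yaw.
- weight_second: The second largest of the four loose polished steel check weights: an upright cylinder 30 mm in diameter and 35 mm tall with a narrow waist and a small round knob on top, 48 mm tall in all, about 200 g. It stands upright on the worktop. Origin at the centre of its underside, z up along its axis; round, so its yaw means nothing. It can be gripped across the cylinder from above at any yaw.
- weight_third: The third largest of the four loose polished steel check weights: an upright cylinder 24 mm in diameter and 27.5 mm tall with a narrow waist and a small round knob on top, 38 mm tall in all, about 100 g. It stands upright on the worktop. Origin at the centre of its underside, z up along its axis; round, so its yaw means nothing. It can be gripped across the cylinder from above at any yaw.
- weight_smallest: The smallest of the four loose polished steel check weights: an upright cylinder 18 mm in diameter and 24.5 mm tall with a narrow waist and a small round knob on top, 32 mm tall in all, about 50 g. It stands upright on the worktop. Origin at the centre of its underside, z up along its axis; round, so its yaw means nothing. It can be gripped across the cylinder from above at any yaw.
- weight_rail: White plastic rail lying fixed on the worktop, 60 mm wide (its x), 300 mm long (its y), 12 mm thick. Four flat black round marks, 46 mm in diameter and flush with its top, lie on its centre line at y = -90, -30, +30 and +90 mm. Origin at the centre of its underside, z up; its top is at z = 12 mm.
- handle_block: Tall end of the rail: aluminium block 44 mm across the rail, 20 mm along it and 26 mm high with a round black knob 20 mm in diameter on it, 47 mm high in all, fixed on the rail's centre line 135 mm from the rail's centre, at its +y or its -y end. Origin at the centre of its underside, which is on the rail's top.
- low_stop: Low end of the rail: flat aluminium bar 44 mm across the rail, 14 mm along it and 8 mm high, fixed on the rail's centre line 135 mm from the rail's centre, at the other end from the handle block. Origin at the centre of its underside, which is on the rail's top.
- petri_dish: Bystander: loose round petri dish of clear plastic with pale filling, 59 mm in diameter and 15 mm high, lying on the worktop. Origin at the centre of its underside.
- lab_timer: Bystander: loose white laboratory timer, 62 x 68 x 18 mm, lying on the worktop. Origin at the centre of its underside.
Mind the look-alikes: they are no part of the job. Leave any purple look-alike of the weight_largest alone.

How it is judged (in metres and radians):
At the end, for the whole second after the job is handed in: Each weight stands upright (within 0.1 rad) on the rail, its centre within 12 mm along and across of its mark: largest on the mark nearest the handle block, then second, third, and smallest nearest the low stop; all released and at rest; petri dish and timer within 30 mm of where they were (((y of handle_block in the frame of weight_rail above 0 m and y of weight_largest in the frame of weight_rail between 0.078 and 0.102 m and y of weight_second in the frame of weight_rail between 0.018 and 0.042 m and y of weight_third in the frame of weight_rail between -0.042 and -0.018 m and y of weight_smallest in the frame of weight_rail between -0.102 and -0.078 m) or (y of handle_block in the frame of weight_rail below 0 m and y of weight_largest in the frame of weight_rail between -0.102 and -0.078 m and y of weight_second in the frame of weight_rail between -0.042 and -0.018 m and y of weight_third in the frame of weight_rail between 0.018 and 0.042 m and y of weight_smallest in the frame of weight_rail between 0.078 and 0.102 m)) and x of weight_largest in the frame of weight_rail between -0.012 and 0.012 m and z of weight_largest in the frame of weight_rail between 0.008 and 0.016 m and angle between each of weight_largest, weight_second, weight_third, weight_smallest's own z axis and vertical below 0.1 rad and linear speed of each of weight_largest, weight_second, weight_third, weight_smallest below 0.02 m/s and x of weight_second in the frame of weight_rail between -0.012 and 0.012 m and z of weight_second in the frame of weight_rail between 0.008 and 0.016 m and x of weight_third in the frame of weight_rail between -0.012 and 0.012 m and z of weight_third in the frame of weight_rail between 0.008 and 0.016 m and x of weight_smallest in the frame of weight_rail between -0.012 and 0.012 m and z of weight_smallest in the frame of weight_rail between 0.008 and 0.016 m and distance of each of petri_dish, lab_timer from where it was at the start of the episode below 0.03 m); the robot touches nothing.
It fails at once if the petri dish is pushed from its place (30 mm) (distance of petri_dish from where it was at the start of the episode above 0.03 m).
It fails at once if the timer is pushed from its place (30 mm) (distance of lab_timer from where it was at the start of the episode above 0.03 m).
It also fails if it takes over 102 s, if anything falls off the work surface, if the arm or the gripper's body presses on something with over 40 N, if the wrist force passes 120 N, or if a joint passes its speed limit or range.

## Working session

There is one attempt and no reset: what is moved stays moved. The work goes in short steps, Python scripts to look and compute and a tool call to move; the robot and the scene stay as the last step left them, time stands still between calls to the robot, and variables do not carry over. Pictures are saved under pics/ and viewed, at most 14 in all, crops included, and the job is handed in when it is done.

Besides the shell and the picture viewer there is one more tool, called after "Request:" by a JSON object that holds its "name" and its "arguments", one argument or row to a line. carry_out: Moves the arm, as the interface text tells. Its arguments: {"type":"object","properties":{"deltas":{"type":"array"}},"required":["deltas"]}

```bash
mkdir -p pics
python3 - <<'E'
from cell import ctrl
import cv2
for n in("top","side"):
    cv2.imwrite(f"pics/{n}0.png",ctrl.get_image(n)[:,:,::-1])
    c=ctrl.calibration(n);print(n,c)
s=ctrl.read_state();print(s['clock'],s['eef_pos'],s['tool_rot'],s['width'],ctrl.grip_depth)
E
```

```text
top {'mtx': array([[424.03614738,   0.        , 256.08708248],
       [  0.        , 424.03614738, 195.35367472],
       [  0.        ,   0.        ,   1.        ]]), 'distortion': array([-0.07946174,  0.        ,  0.        ,  0.        ,  0.        ]), 'R': array([[ 0.00833562, -0.99990532,  0.01094813],
       [-0.99682712, -0.00917567, -0.07906641],
       [ 0.07915938, -0.01025433, -0.99680923]]), 't': array([-141.85151771,  576.0866232 , 1249.06523981])}
side {'mtx': array([[454.91041425,   0.        , 261.14883544],
       [  0.        , 454.91041425, 194.79000766],
       [  0.        ,   0.        ,   1.        ]]), 'distortion': array([0.0485203, 0.       , 0.       , 0.       , 0.       ]), 'R': array([[ 0.94555288, -0.3246405 , -0.0232013 ],
       [-0.20806342, -0.5481118 , -0.810113  ],
       [ 0.25027858,  0.77083202, -0.5858145 ]]), 't': array([-565.94286087,   71.22794285, 1204.35916614])}
0.1 [143.46657827 633.41193902 230.50940669] [-3.13994334e+00  1.83423715e-05  2.91881766e+00] 85.36193836939916 18.700000000000003
```

View pics/top0.png

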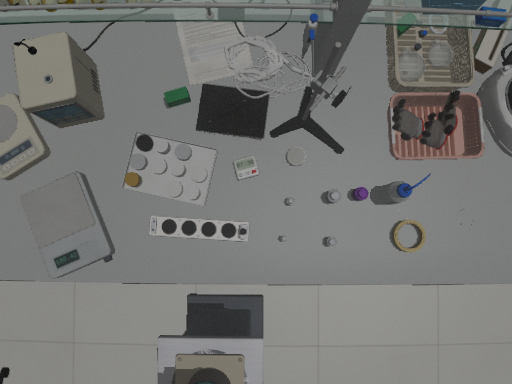

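View pics/side0.png

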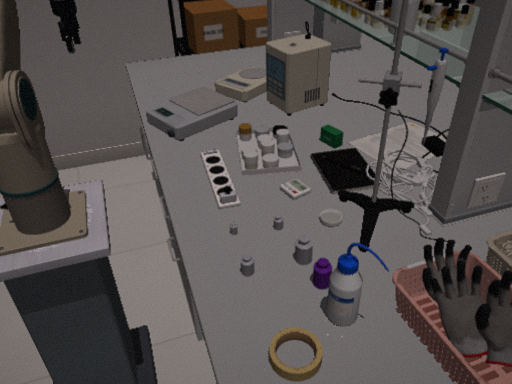

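The top view shows the rail from (150,225) to (249,233). Its knob block is at the right end, about (243,232), and the marks are at u≈169, 189, 209 and 229. The weights are at roughly (334,196), (331,241), (290,201) and (283,238). The purple look-alike is at (361,194), the dish at (297,156) and the timer at (246,168). I'll zoom in to measure.

Run:
```python
import cv2
a=cv2.imread("pics/top0.png")
x=cv2.resize(a[180:255,265:385],None,fx=5,fy=5,interpolation=cv2.INTER_CUBIC)
y=cv2.resize(a[210:245,145:265],None,fx=5,fy=5,interpolation=cv2.INTER_CUBIC)
cv2.imwrite("pics/c1.png",cv2.vconcat([x,y]))
b=cv2.imread("pics/side0.png")
cv2.imwrite("pics/c2.png",cv2.resize(b[145:295,190:350],None,fx=4,fy=4,interpolation=cv2.INTER_CUBIC)[:600])
```

```text
(no output)
```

View pics/c1.png

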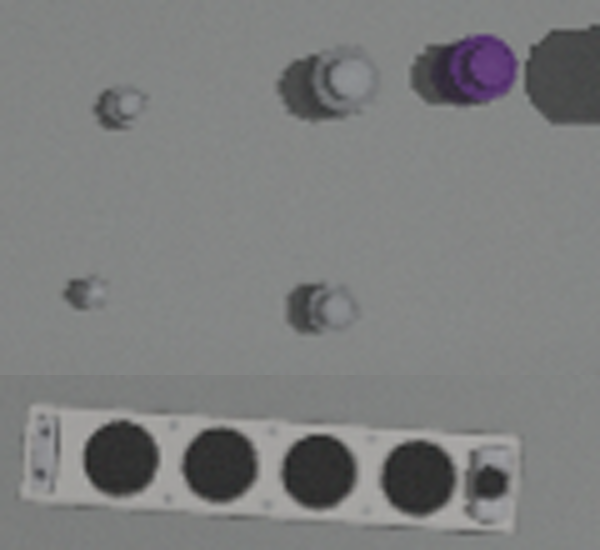

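View pics/c2.png

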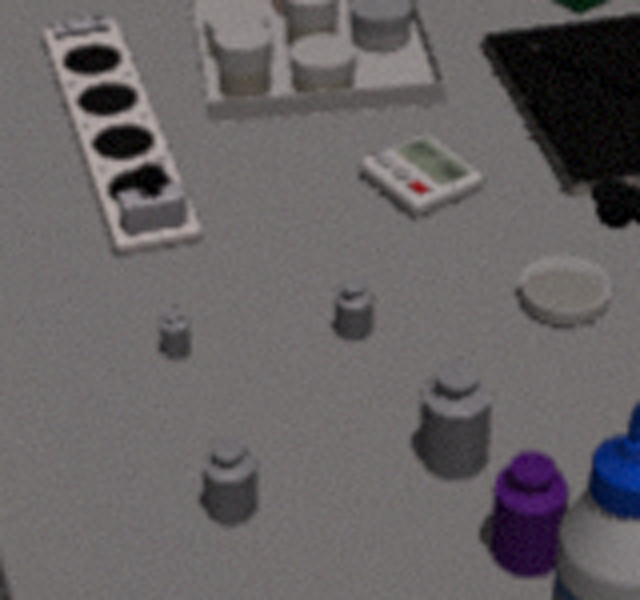

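Both crops agree on sizes and on which end has the knob block. Next I'll turn knob and mark pixels into world positions from both cameras.

```bash
cat > h.py <<'E'
import numpy as np,cv2
from cell import ctrl
def w(n,uv,z):
    c=ctrl.calibration(n)
    p=cv2.undistortPoints(np.float64([[uv]]),c['mtx'],c['distortion'])[0,0]
    d=c['R'].T@np.r_[p,1]; o=-c['R'].T@c['t']
    return (o+d*(z-o[2])/d[2])[:2]
def crop(p,o,f): return (np.array(p)+.5)/f-.5+np.array(o)
E
python3 - <<'E'
from h import *
W={'L':((350,79),61,(458,376)),'2':((338,309),44,(231,452)),'3':((130,103),34.5,(354,291)),'S':((97,292),29,(176,315))}
for k,(t,z,s) in W.items():
    print(k,w('top',crop(t,(265,180),5),z).round(1),w('side',crop(s,(190,145),4),z).round(1))
for k,p,z,s in(('L',(345,80),50,None),('2',(332,307),35,None),('3',(124,105),27,None),('S',(91,292),24,None)):
    print(k,w('top',crop(p,(265,180),5),z).round(1))
M=[w('top',crop((u,v-375),(145,210),5),12) for u,v in((121,458),(220,464),(319,471),(418,477))]
Ms=[w('side',crop(p,(190,145),4),12) for p in((93,59),(108,99),(124,141))]
print(np.round(M,1),np.round(Ms,1))
# automatic mark centroids
a=cv2.imread('pics/top0.png',0)[210:245,145:265]
a=cv2.resize(a,None,fx=5,fy=5,interpolation=cv2.INTER_CUBIC)
n,_,st,c=cv2.connectedComponentsWithStats((a<90).astype(np.uint8))
for i in range(1,n):
    if st[i,4]>2500: print(st[i,4],c[i].round(),w('top',crop(c[i],(145,210),5),12).round(1))
E
```

```text
L [ 576.3 -366.2] [ 579.1 -361.8]
2 [ 441.8 -361.8] [ 444.  -358.7]
3 [ 562.9 -239.6] [ 562.7 -238. ]
S [ 450.6 -220.7] [ 452.9 -214.9]
L [ 576.6 -365.4]
2 [ 442.7 -359.9]
3 [ 562.2 -236.6]
S [ 450.4 -217.5]
[[482.5 125.6]
 [479.5  65.6]
 [475.9   5.8]
 [472.9 -53.9]] [[484.3 129.7]
 [480.8  69.4]
 [477.6  10.1]]
4201 [120.  83.] [482.4 125.9]
4154 [220.  89.] [479.3  65.9]
4117 [318.  96.] [475.8   6.1]
4139 [418. 102.] [472.6 -53.8]
```

Request:
{"name": "carry_out", "arguments": {
  "deltas": [0, 0, 0, -0.0355, -0.0375, 0, -1, 0, 0, 0, -0.0355, -0.0375, 0, -1, 0, 0, 0, -0.0355, -0.0375, 0, -1, 0, 0, 0, -0.0355, -0.0375, 0, -1, 0, 0, 0, -0.0355, -0.0375, 0, -1, 0, 0, 0, -0.0355, -0.0375, 0, -1, 0, 0, 0, -0.0355, -0.0375, 0, -1, 0, 0, 0, -0.0355, -0.0375, 0, -1, 0, 0, 0, -0.0355, -0.0375, 0, -1, 0, 0, 0, -0.0355, -0.0375, 0, -1, 0, 0, 0, -0.0355, -0.0375, 0, -1, 0, 0, 0, -0.0355, -0.0375, 0, -1]
}}

```text
clock: 1.6
eef_pos: [460.2, 99.5, 231.2]
tool_rot: [3.142, -0.0, 2.919]
force: [0.3, 0.4, -0.2]
width: 85.6
gripper_force: 0.0
```

Request:
{"name": "carry_out", "arguments": {
  "deltas": [0, 0, 8, 0, 0, 0, -1, 0, 0, 8, 0, 0, 0, -1, 0, 0, 8, 0, 0, 0, -1, 0, 0, 8, 0, 0, 0, -1, 0, 0, 8, 0, 0, 0, -1, 0, 0, 8, 0, 0, 0, -1, 0, 0, 8, 0, 0, 0, -1, 0, 0, 8, 0, 0, 0, -1, 0, 0, 8, 0, 0, 0, -1, 0, 0, 8.3, 0, 0, 0, -1, 0, 0, 0, 0, 0, 0, -1]
}}

```text
clock: 2.98
eef_pos: [459.3, 101.0, 231.0]
tool_rot: [-3.141, 0.001, 1.519]
force: [0.7, 0.0, 0.5]
width: 85.3
gripper_force: 0.0
```

```bash
cat >> h.py <<'E'
from scipy.spatial.transform import Rotation as Ro
T={'L':(577.5,-363.8),'2':(443.,-360.),'3':(562.5,-238.),'S':(451.5,-217.),
 'mS':(483.3,127.6),'m3':(480.2,67.5),'m2':(476.8,8.),'mL':(473.7,-52.)}
def go(x,y,z):
    s=ctrl.read_state(); R=Ro.from_euler('xyz',s['tool_rot'])
    d=R.inv().apply(np.array([x,y,z])-s['eef_pos'])
    print('clk',round(s['clock'],2),'pos',np.round(s['eef_pos'],1),'rpy',np.round(s['tool_rot'],4),'w',round(s['width'],1),'delta mm',d.round(1),'q',np.round(s['qpos'],2))
E
python3 -c "
from h import *
go(*T['L'],150)"
```

```text
clk 2.98 pos [459.3 101.  231. ] rpy [-3.141e+00  5.000e-04  1.519e+00] w 85.3 delta mm [-458.   142.1   81.2] q [-0.63  0.41  0.49  2.01 -0.27  0.78 -0.03]
```

Request:
{"name": "carry_out", "arguments": {
  "deltas": [0, 0, 0, -0.0416, 0.0129, 0.0074, -1, 0, 0, 0, -0.0416, 0.0129, 0.0074, -1, 0, 0, 0, -0.0416, 0.0129, 0.0074, -1, 0, 0, 0, -0.0416, 0.0129, 0.0074, -1, 0, 0, 0, -0.0416, 0.0129, 0.0074, -1, 0, 0, 0, -0.0416, 0.0129, 0.0074, -1, 0, 0, 0, -0.0416, 0.0129, 0.0074, -1, 0, 0, 0, -0.0416, 0.0129, 0.0074, -1, 0, 0, 0, -0.0416, 0.0129, 0.0074, -1, 0, 0, 0, -0.0416, 0.0129, 0.0074, -1, 0, 0, 0, -0.0416, 0.0129, 0.0074, -1, 0, 0, 0, 0, 0, 0, -1]
}}

```text
clock: 4.47
eef_pos: [575.2, -368.2, 148.8]
tool_rot: [-3.14, 0.003, 1.515]
force: [-0.2, 0.2, 0.1]
width: 85.5
gripper_force: 0.0
```

```bash
python3 -c "
from h import *
go(*T['L'],10)
for n in('top','side'): cv2.imwrite(f'pics/{n}1.png',ctrl.get_image(n)[:,:,::-1])
a=cv2.imread('pics/side1.png')[120:320,170:400]
cv2.imwrite('pics/c3.png',cv2.resize(a,None,fx=3,fy=3))"
```

```text
clk 4.47 pos [ 575.2 -368.2  148.8] rpy [-3.1402e+00  2.5000e-03  1.5149e+00] w 85.5 delta mm [  4.8   2.2 138.8] q [ 0.31  0.8   0.39  1.5  -0.35  0.91  0.75]
```

View pics/c3.png

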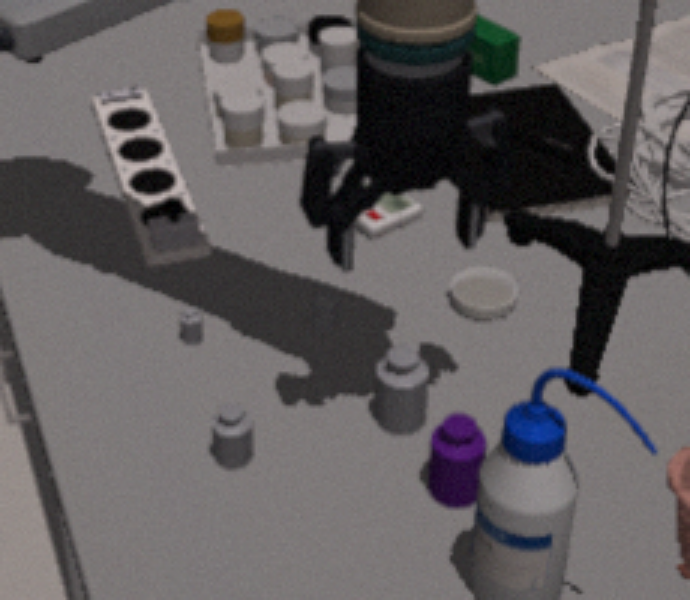

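The open fingers sit squarely either side of the largest weight, crop (402,375), and are clear of the purple one. Descending.

Request:
{"name": "carry_out", "arguments": {
  "deltas": [0, 0, 0, 0.0048, 0.0022, 0.028, -1, 0, 0, 0, 0, 0, 0.028, -1, 0, 0, 0, 0, 0, 0.028, -1, 0, 0, 0, 0, 0, 0.028, -1, 0, 0, 0, 0, 0, 0.027, -1, 0, 0, 0, 0, 0, 0, -1, 0, 0, 0, 0, 0, 0, 1, 0, 0, 0, 0, 0, 0, 1, 0, 0, 0, 0, 0, 0, 1, 0, 0, 0, 0, 0, 0, 1, 0, 0, 0, 0, 0, 0, 1, 0, 0, 0, 0, 0, 0, 1]
}}

```text
clock: 6.08
eef_pos: [579.5, -359.3, 12.6]
tool_rot: [3.141, 0.0, 1.517]
force: [-1.5, 1.2, 5.9]
width: 38.5
gripper_force: 61.4
```

```bash
python3 -c "
from h import *
go(*T['L'],10)"
```

```text
clk 6.08 pos [ 579.5 -359.3   12.6] rpy [3.1406e+00 4.0000e-04 1.5173e+00] w 38.5 delta mm [-4.6 -1.8  2.6] q [ 0.34  0.96  0.31  1.56 -0.42  0.68  0.8 ]
```

Request:
{"name": "carry_out", "arguments": {
  "deltas": [0, 0, 0, 0, 0, -0.015, 1, 0, 0, 0, 0, 0, -0.03, 1, 0, 0, 0, 0, 0, -0.03, 1, 0, 0, 0, 0.0306, -0.0122, -0.025, 1, 0, 0, 0, 0.0306, -0.0122, 0, 1, 0, 0, 0, 0.0459, -0.0183, 0, 1, 0, 0, 0, 0.0459, -0.0183, 0, 1, 0, 0, 0, 0.0459, -0.0183, 0, 1, 0, 0, 0, 0.0459, -0.0183, 0, 1, 0, 0, 0, 0.0306, -0.0122, 0, 1, 0, 0, 0, 0.0306, -0.0122, 0, 1, 0, 0, 0, 0, 0, 0, 1]
}}

```text
clock: 7.58
eef_pos: [472.6, -43.3, 111.3]
tool_rot: [-3.14, -0.003, 1.522]
force: [-0.5, 0.3, -3.9]
width: 38.3
gripper_force: 61.4
```

Request:
{"name": "carry_out", "arguments": {
  "deltas": [0, 0, 0, 0, 0, 0, 1, 0, 0, 0, 0, 0, 0, 1]
}}

```text
clock: 7.82
eef_pos: [474.4, -47.9, 111.3]
tool_rot: [3.14, 0.001, 1.516]
force: [-0.3, -0.3, -4.7]
width: 38.8
gripper_force: 61.4
```

```bash
python3 -c "
from h import *
go(473.7,-47.5,25)
cv2.imwrite('pics/top2.png',ctrl.get_image('top')[:,:,::-1])
b=ctrl.get_image('side')[:,:,::-1][90:240,150:310]
cv2.imwrite('pics/c4.png',cv2.resize(b,None,fx=4,fy=4))"
```

```text
clk 7.83 pos [474.4 -47.9 111.3] rpy [3.1404e+00 6.0000e-04 1.5158e+00] w 38.8 delta mm [ 0.4 -0.8 86.2] q [-0.21  0.61  0.38  2.11 -0.46  0.5   0.45]
```

View pics/c4.png

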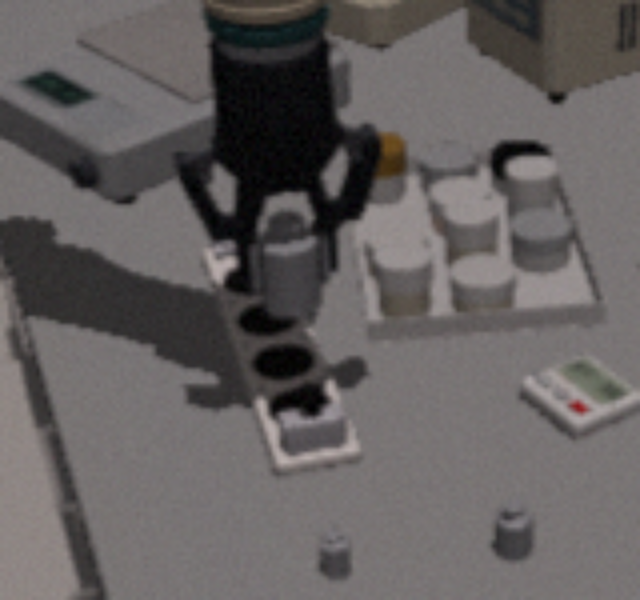

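```bash
python3 -c "
from h import *
print(w('side',crop((289,226),(150,90),4),160), w('side',crop((290,300),(150,90),4),98.7))"
```

```text
[475.14976367 -55.47924713] [473.38443094 -47.05768003]
```

The weight hangs upright over the last mark, crop (290,300), and agrees with the expected position. Lowering, releasing and rising.

Request:
{"name": "carry_out", "arguments": {
  "deltas": [0, 0, 0, 0, 0, 0.025, 1, 0, 0, 0, 0, 0, 0.025, 1, 0, 0, 0, 0, 0, 0.02, 1, 0, 0, 0, 0, 0, 0.01, 1, 0, 0, 0, 0, 0, 0.0035, 1, 0, 0, 0, 0, 0, 0.002, 1, 0, 0, 0, 0, 0, 0, 1, 0, 0, 0, 0, 0, 0, 1]
}}

```text
clock: 8.93
eef_pos: [474.2, -46.8, 25.8]
tool_rot: [3.141, -0.0, 1.517]
force: [-0.0, -0.0, -4.1]
width: 38.3
gripper_force: 61.4
```

Request:
{"name": "carry_out", "arguments": {
  "deltas": [0, 0, 0, 0, 0, 0, -1, 0, 0, 0, 0, 0, 0, -1, 0, 0, 0, 0, 0, 0, -1, 0, 0, 0, 0, 0, 0, -1, 0, 0, 0, 0, 0, 0, -1, 0, 0, 0, 0, 0, 0, -1, 0, 0, 0, 0, 0, -0.02, -1, 0, 0, 0, 0, 0, -0.03, -1, 0, 0, 0, 0, 0, -0.04, -1, 0, 0, 0, 0, 0, -0.03, -1, 0, 0, 0, 0, 0, 0, -1, 0, 0, 0, 0, 0, 0, -1]
}}

```text
clock: 10.42
eef_pos: [473.4, -46.5, 144.9]
tool_rot: [-3.141, -0.0, 1.518]
force: [0.4, 0.8, 0.4]
width: 85.4
gripper_force: 0.0
```

```bash
python3 -c "
from h import *
go(*T['2'],145)"
```

```text
clk 10.43 pos [473.4 -46.5 144.9] rpy [-3.1407e+00 -3.0000e-04  1.5177e+00] w 85.4 delta mm [-3.147e+02 -1.370e+01 -2.000e-01] q [-0.27  0.56  0.45  2.09 -0.43  0.58  0.43]
```

Request:
{"name": "carry_out", "arguments": {
  "deltas": [0, 0, 0, -0.03, -0.0017, 0, -1, 0, 0, 0, -0.045, -0.0017, 0, -1, 0, 0, 0, -0.045, -0.0017, 0, -1, 0, 0, 0, -0.045, -0.0017, 0, -1, 0, 0, 0, -0.045, -0.0017, 0, -1, 0, 0, 0, -0.045, -0.0017, 0, -1, 0, 0, 0, -0.03, -0.0017, 0, -1, 0, 0, 0, -0.0297, -0.0018, 0, -1, 0, 0, 0, 0, 0, 0, -1, 0, 0, 0, 0, 0, 0, -1, 0, 0, 0, 0, 0, 0, -1]
}}

```text
clock: 11.8
eef_pos: [443.5, -358.7, 144.7]
tool_rot: [-3.141, -0.002, 1.519]
force: [0.3, -0.0, -0.3]
width: 85.6
gripper_force: 0.0
```

```bash
python3 -c "
from h import *
go(*T['2'],5)
for n in('top','side'): cv2.imwrite(f'pics/{n}3.png',ctrl.get_image(n)[:,:,::-1])
a=cv2.imread('pics/top3.png')[205:250,145:265];b=cv2.imread('pics/side3.png')[130:210,190:310]
cv2.imwrite('pics/c5.png',cv2.vconcat([cv2.resize(i,None,fx=4,fy=4,interpolation=cv2.INTER_CUBIC) for i in(a,b)]))"
```

```text
clk 11.8 pos [ 443.5 -358.7  144.7] rpy [-3.1407e+00 -1.7000e-03  1.5188e+00] w 85.6 delta mm [ -1.6  -0.3 139.7] q [ 0.38  0.66  0.4   1.83 -0.37  0.72  0.93]
```

View pics/c5.png

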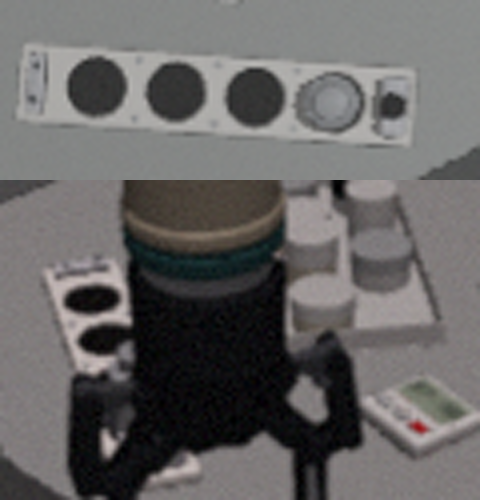

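The largest stands on the mark by the knob, at top crop (333,101). The side camera is blocked by the gripper. I'll check its position numerically while grasping the second weight.

```bash
python3 -c "
from h import *
print(w('top',crop((335,100),(145,205),4),73), w('top',crop((333,101),(145,205),4),62),'mark top',472.7,-53.9)"
```

```text
[474.11227803 -57.67131242] [473.35549164 -55.63824264] mark top 472.7 -53.9
```

Request:
{"name": "carry_out", "arguments": {
  "deltas": [0, 0, 0, -0.0016, 0, 0.03, -1, 0, 0, 0, 0, 0, 0.03, -1, 0, 0, 0, 0, 0, 0.03, -1, 0, 0, 0, 0, 0, 0.03, -1, 0, 0, 0, 0, 0, 0.018, -1, 0, 0, 0, 0, 0, 0, -1, 0, 0, 0, 0, 0, 0, 1, 0, 0, 0, 0, 0, 0, 1, 0, 0, 0, 0, 0, 0, 1, 0, 0, 0, 0, 0, 0, 1, 0, 0, 0, 0, 0, 0, 1, 0, 0, 0, 0, 0, 0, 1]
}}

```text
clock: 13.4
eef_pos: [443.5, -362.2, 8.4]
tool_rot: [3.141, 0.0, 1.517]
force: [-0.9, 1.5, 4.6]
width: 27.9
gripper_force: 59.0
```

```bash
python3 -c "
from h import *
go(*T['2'],5)"
```

```text
clk 13.4 pos [ 443.5 -362.2    8.4] rpy [3.1406e+00 5.0000e-04 1.5172e+00] w 27.9 delta mm [ 2.2 -0.7  3.4] q [ 0.47  0.86  0.26  1.89 -0.48  0.45  1.02]
```

Request:
{"name": "carry_out", "arguments": {
  "deltas": [0, 0, 0, 0, 0, -0.02, 1, 0, 0, 0, 0, 0, -0.04, 1, 0, 0, 0, 0, 0, -0.04, 1, 0, 0, 0, 0.03, 0.0017, -0.02, 1, 0, 0, 0, 0.05, 0.0017, 0, 1, 0, 0, 0, 0.05, 0.0017, 0, 1, 0, 0, 0, 0.05, 0.0017, 0, 1, 0, 0, 0, 0.05, 0.0017, 0, 1, 0, 0, 0, 0.05, 0.0017, 0, 1, 0, 0, 0, 0.05, 0.0017, 0, 1, 0, 0, 0, 0.0395, 0.0017, 0, 1, 0, 0, 0, 0, 0, 0, 1]
}}

```text
clock: 14.9
eef_pos: [476.5, 10.5, 127.2]
tool_rot: [-3.141, -0.002, 1.524]
force: [0.3, -0.8, -2.4]
width: 27.8
gripper_force: 59.6
```

Request:
{"name": "carry_out", "arguments": {
  "deltas": [0, 0, 0, 0, 0, 0, 1, 0, 0, 0, 0, 0, 0, 1, 0, 0, 0, 0, 0, 0, 1]
}}

```text
clock: 15.28
eef_pos: [476.5, 5.1, 127.5]
tool_rot: [3.142, 0.0, 1.515]
force: [-0.1, 0.2, -2.0]
width: 27.9
gripper_force: 59.6
```

```bash
python3 -c "
from h import *
go(476.8,6,21)"
```

```text
clk 15.28 pos [476.5   5.1 127.5] rpy [3.1415e+00 3.0000e-04 1.5150e+00] w 27.9 delta mm [  1.    0.2 106.5] q [-0.37  0.59  0.45  2.1  -0.48  0.55  0.37]
```

Request:
{"name": "carry_out", "arguments": {
  "deltas": [0, 0, 0, 0.001, 0, 0.03, 1, 0, 0, 0, 0, 0, 0.03, 1, 0, 0, 0, 0, 0, 0.025, 1, 0, 0, 0, 0, 0, 0.014, 1, 0, 0, 0, 0, 0, 0.005, 1, 0, 0, 0, 0, 0, 0.002, 1, 0, 0, 0, 0, 0, 0, 1, 0, 0, 0, 0, 0, 0, 1]
}}

```text
clock: 16.27
eef_pos: [477.0, 7.4, 21.9]
tool_rot: [3.141, -0.0, 1.517]
force: [-0.5, 0.5, -2.1]
width: 27.4
gripper_force: 59.6
```

Request:
{"name": "carry_out", "arguments": {
  "deltas": [0, 0, 0, 0, 0, 0, -1, 0, 0, 0, 0, 0, 0, -1, 0, 0, 0, 0, 0, 0, -1, 0, 0, 0, 0, 0, 0, -1, 0, 0, 0, 0, 0, 0, -1, 0, 0, 0, 0, 0, 0, -1, 0, 0, 0, 0, 0, -0.02, -1, 0, 0, 0, 0, 0, -0.03, -1, 0, 0, 0, 0, 0, -0.04, -1, 0, 0, 0, 0, 0, -0.03, -1, 0, 0, 0, 0, 0, 0, -1, 0, 0, 0, 0, 0, 0, -1]
}}

```text
clock: 17.77
eef_pos: [476.1, 7.6, 140.9]
tool_rot: [-3.141, -0.0, 1.518]
force: [-0.9, 0.3, 0.2]
width: 85.7
gripper_force: 0.0
```

```bash
python3 -c "
from h import *
go(*T['3'],140)"
```

```text
clk 17.77 pos [476.1   7.6 140.9] rpy [-3.1407e+00 -2.0000e-04  1.5177e+00] w 85.7 delta mm [-240.7   99.3    0.7] q [-0.41  0.58  0.49  2.09 -0.48  0.59  0.37]
```

Request:
{"name": "carry_out", "arguments": {
  "deltas": [0, 0, 0, -0.03, 0.0124, 0, -1, 0, 0, 0, -0.03, 0.0124, 0, -1, 0, 0, 0, -0.03, 0.0124, 0, -1, 0, 0, 0, -0.03, 0.0124, 0, -1, 0, 0, 0, -0.03, 0.0124, 0, -1, 0, 0, 0, -0.03, 0.0124, 0, -1, 0, 0, 0, -0.03, 0.0124, 0, -1, 0, 0, 0, -0.03, 0.0124, 0, -1, 0, 0, 0, 0, 0, 0, -1, 0, 0, 0, 0, 0, 0, -1, 0, 0, 0, 0, 0, 0, -1, 0, 0, 0, 0, 0, 0, -1]
}}

```text
clock: 19.27
eef_pos: [562.8, -236.6, 141.2]
tool_rot: [-3.141, -0.001, 1.518]
force: [0.7, -0.2, 0.1]
width: 85.2
gripper_force: 0.0
```

```bash
python3 -c "
from h import *
go(*T['3'],4)"
```

```text
clk 19.27 pos [ 562.8 -236.6  141.2] rpy [-3.1412e+00 -7.0000e-04  1.5185e+00] w 85.2 delta mm [ -1.5  -0.2 137.2] q [ 0.07  0.72  0.46  1.73 -0.43  0.79  0.69]
```

Request:
{"name": "carry_out", "arguments": {
  "deltas": [0, 0, 0, 0, 0, 0.03, -1, 0, 0, 0, 0, 0, 0.03, -1, 0, 0, 0, 0, 0, 0.03, -1, 0, 0, 0, 0, 0, 0.03, -1, 0, 0, 0, 0, 0, 0.017, -1, 0, 0, 0, 0, 0, 0, -1, 0, 0, 0, 0, 0, 0, 1, 0, 0, 0, 0, 0, 0, 1, 0, 0, 0, 0, 0, 0, 1, 0, 0, 0, 0, 0, 0, 1, 0, 0, 0, 0, 0, 0, 1, 0, 0, 0, 0, 0, 0, 1]
}}

```text
clock: 20.78
eef_pos: [563.2, -237.8, 5.2]
tool_rot: [3.141, 0.0, 1.517]
force: [-0.7, 0.8, 5.3]
width: 21.7
gripper_force: 58.9
```

```bash
python3 -c "
from h import *
x,y=ctrl.read_state()['eef_pos'][:2]
go(480.2,67.5+y+238,128)"
```

```text
clk 20.77 pos [ 563.2 -237.8    5.2] rpy [3.1406 0.     1.5173] w 21.7 delta mm [ 300.6  -99.1 -122.9] q [ 0.15  0.91  0.34  1.78 -0.53  0.54  0.78]
```

Request:
{"name": "carry_out", "arguments": {
  "deltas": [0, 0, 0, 0, 0, -0.02, 1, 0, 0, 0, 0, 0, -0.04, 1, 0, 0, 0, 0, 0, -0.04, 1, 0, 0, 0, 0.03, -0.0099, -0.023, 1, 0, 0, 0, 0.045, -0.0149, 0, 1, 0, 0, 0, 0.045, -0.0149, 0, 1, 0, 0, 0, 0.045, -0.0149, 0, 1, 0, 0, 0, 0.045, -0.0149, 0, 1, 0, 0, 0, 0.045, -0.0149, 0, 1, 0, 0, 0, 0.03, -0.0099, 0, 1, 0, 0, 0, 0.0156, -0.0048, 0, 1, 0, 0, 0, 0, 0, 0, 1]
}}

```text
clock: 22.28
eef_pos: [480.2, 68.4, 127.9]
tool_rot: [3.141, -0.0, 1.519]
force: [1.4, -0.5, -0.9]
width: 21.9
gripper_force: 58.9
```

Request:
{"name": "carry_out", "arguments": {
  "deltas": [0, 0, 0, 0, 0, 0, 1, 0, 0, 0, 0, 0, 0, 1, 0, 0, 0, 0, 0, 0, 1]
}}

```text
clock: 22.65
eef_pos: [480.2, 66.8, 127.4]
tool_rot: [3.141, 0.0, 1.516]
force: [-0.2, 0.2, -2.7]
width: 21.7
gripper_force: 58.9
```

```bash
python3 -c "
from h import *
go(480.2,67.7,17.7)"
```

```text
clk 22.65 pos [480.2  66.8 127.4] rpy [3.1415e+00 3.0000e-04 1.5156e+00] w 21.7 delta mm [ 9.000e-01 -1.000e-01  1.097e+02] q [-0.52  0.61  0.49  2.08 -0.52  0.57  0.28]
```

Request:
{"name": "carry_out", "arguments": {
  "deltas": [0, 0, 0, 0, 0, 0.03, 1, 0, 0, 0, 0, 0, 0.03, 1, 0, 0, 0, 0, 0, 0.027, 1, 0, 0, 0, 0, 0, 0.015, 1, 0, 0, 0, 0, 0, 0.005, 1, 0, 0, 0, 0, 0, 0.0023, 1, 0, 0, 0, 0, 0, 0, 1, 0, 0, 0, 0, 0, 0, 1]
}}

```text
clock: 23.65
eef_pos: [480.4, 68.0, 18.7]
tool_rot: [3.14, -0.0, 1.518]
force: [0.1, -0.0, -0.9]
width: 22.1
gripper_force: 58.9
```

Request:
{"name": "carry_out", "arguments": {
  "deltas": [0, 0, 0, 0, 0, 0, -1, 0, 0, 0, 0, 0, 0, -1, 0, 0, 0, 0, 0, 0, -1, 0, 0, 0, 0, 0, 0, -1, 0, 0, 0, 0, 0, 0, -1, 0, 0, 0, 0, 0, 0, -1, 0, 0, 0, 0, 0, -0.02, -1, 0, 0, 0, 0, 0, -0.03, -1, 0, 0, 0, 0, 0, -0.04, -1, 0, 0, 0, 0, 0, -0.03, -1, 0, 0, 0, 0, 0, 0, -1, 0, 0, 0, 0, 0, 0, -1]
}}

```text
clock: 25.15
eef_pos: [479.4, 68.1, 137.6]
tool_rot: [-3.141, -0.0, 1.518]
force: [0.0, 0.5, -0.4]
width: 85.1
gripper_force: 0.0
```

```bash
python3 -c "
from h import *
go(*T['S'],137)"
```

```text
clk 25.15 pos [479.4  68.1 137.6] rpy [-3.1406e+00 -1.0000e-04  1.5177e+00] w 85.1 delta mm [-286.1  -12.8    0.6] q [-0.55  0.6   0.52  2.07 -0.52  0.6   0.28]
```

Request:
{"name": "carry_out", "arguments": {
  "deltas": [0, 0, 0, -0.03, -0.0016, 0, -1, 0, 0, 0, -0.0385, -0.0016, 0, -1, 0, 0, 0, -0.0385, -0.0016, 0, -1, 0, 0, 0, -0.0385, -0.0016, 0, -1, 0, 0, 0, -0.0385, -0.0016, 0, -1, 0, 0, 0, -0.0385, -0.0016, 0, -1, 0, 0, 0, -0.0385, -0.0016, 0, -1, 0, 0, 0, -0.0251, -0.0016, 0, -1, 0, 0, 0, 0, 0, 0, -1, 0, 0, 0, 0, 0, 0, -1, 0, 0, 0, 0, 0, 0, -1, 0, 0, 0, 0, 0, 0, -1]
}}

```text
clock: 26.65
eef_pos: [452.1, -216.1, 138.0]
tool_rot: [-3.141, -0.001, 1.519]
force: [0.1, -0.2, -0.3]
width: 84.9
gripper_force: 0.0
```

```bash
python3 -c "
from h import *
go(*T['S'],3)"
```

```text
clk 26.65 pos [ 452.1 -216.1  138. ] rpy [-3.1413e+00 -6.0000e-04  1.5189e+00] w 84.9 delta mm [ -1.   -0.5 135. ] q [ 0.08  0.6   0.46  2.03 -0.46  0.61  0.8 ]
```

Request:
{"name": "carry_out", "arguments": {
  "deltas": [0, 0, 0, 0, 0, 0.03, -1, 0, 0, 0, 0, 0, 0.03, -1, 0, 0, 0, 0, 0, 0.03, -1, 0, 0, 0, 0, 0, 0.03, -1, 0, 0, 0, 0, 0, 0.015, -1, 0, 0, 0, 0, 0, 0, -1, 0, 0, 0, 0, 0, 0, 1, 0, 0, 0, 0, 0, 0, 1, 0, 0, 0, 0, 0, 0, 1, 0, 0, 0, 0, 0, 0, 1, 0, 0, 0, 0, 0, 0, 1, 0, 0, 0, 0, 0, 0, 1]
}}

```text
clock: 28.15
eef_pos: [452.2, -217.2, 3.7]
tool_rot: [3.141, -0.0, 1.517]
force: [-0.8, 0.4, 5.3]
width: 15.8
gripper_force: 58.4
```

```bash
python3 -c "
from h import *
x,y=ctrl.read_state()['eef_pos'][:2]
go(483.3,127.6+y+217,128)"
```

```text
clk 28.15 pos [ 452.2 -217.2    3.7] rpy [ 3.1407 -0.      1.5174] w 15.8 delta mm [ 345.8   12.7 -124.3] q [ 0.24  0.82  0.24  2.08 -0.62  0.3   0.94]
```

Request:
{"name": "carry_out", "arguments": {
  "deltas": [0, 0, 0, 0, 0, -0.02, 1, 0, 0, 0, 0, 0, -0.04, 1, 0, 0, 0, 0, 0, -0.04, 1, 0, 0, 0, 0.03, 0.0016, -0.024, 1, 0, 0, 0, 0.05, 0.0016, 0, 1, 0, 0, 0, 0.05, 0.0016, 0, 1, 0, 0, 0, 0.05, 0.0016, 0, 1, 0, 0, 0, 0.05, 0.0016, 0, 1, 0, 0, 0, 0.05, 0.0016, 0, 1, 0, 0, 0, 0.04, 0.0016, 0, 1, 0, 0, 0, 0.0258, 0.0016, 0, 1, 0, 0, 0, 0, 0, 0, 1]
}}

```text
clock: 29.65
eef_pos: [482.9, 129.8, 126.9]
tool_rot: [-3.141, -0.001, 1.522]
force: [-0.2, 0.2, -1.4]
width: 15.8
gripper_force: 58.7
```

Request:
{"name": "carry_out", "arguments": {
  "deltas": [0, 0, 0, 0, 0, 0, 1, 0, 0, 0, 0, 0, 0, 1, 0, 0, 0, 0, 0, 0, 1]
}}

```text
clock: 30.02
eef_pos: [483.2, 126.3, 127.2]
tool_rot: [3.142, 0.0, 1.515]
force: [-0.2, 0.8, -0.8]
width: 15.4
gripper_force: 58.7
```

```bash
python3 -c "
from h import *
go(483.3,127.4,16.2)
for n in('top','side'): cv2.imwrite(f'pics/{n}6.png',ctrl.get_image(n)[:,:,::-1])
a=cv2.imread('pics/side6.png')[100:220,150:310]
cv2.imwrite('pics/c6.png',cv2.resize(a,None,fx=4,fy=4,interpolation=cv2.INTER_CUBIC))"
```

```text
clk 30.02 pos [483.2 126.3 127.2] rpy [3.1416e+00 2.0000e-04 1.5154e+00] w 15.4 delta mm [  1.1   0.  111. ] q [-0.67  0.64  0.54  2.04 -0.56  0.61  0.2 ]
```

View pics/c6.png

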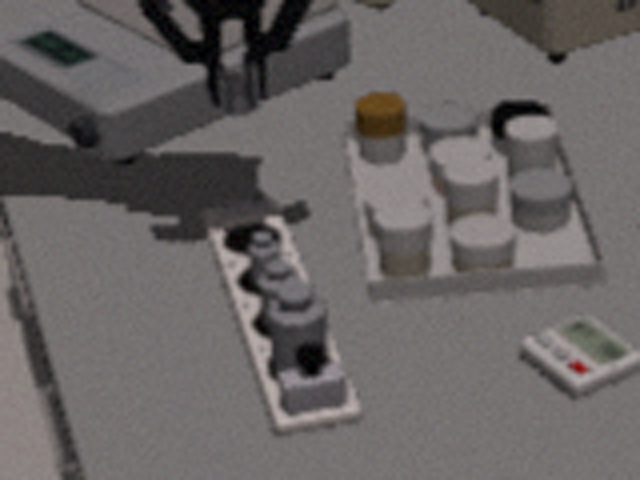

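Three weights stand in a row on the rail. The smallest is held between the fingers at crop (238,95), above the last mark. Lowering it.

Request:
{"name": "carry_out", "arguments": {
  "deltas": [0, 0, 0, 0, 0, 0.03, 1, 0, 0, 0, 0, 0, 0.03, 1, 0, 0, 0, 0, 0, 0.028, 1, 0, 0, 0, 0, 0, 0.015, 1, 0, 0, 0, 0, 0, 0.006, 1, 0, 0, 0, 0, 0, 0.0021, 1, 0, 0, 0, 0, 0, 0, 1, 0, 0, 0, 0, 0, 0, 1]
}}

```text
clock: 31.12
eef_pos: [483.6, 127.6, 16.6]
tool_rot: [3.141, -0.0, 1.517]
force: [0.0, 0.0, -1.0]
width: 16.0
gripper_force: 58.7
```

Request:
{"name": "carry_out", "arguments": {
  "deltas": [0, 0, 0, 0, 0, 0, -1, 0, 0, 0, 0, 0, 0, -1, 0, 0, 0, 0, 0, 0, -1, 0, 0, 0, 0, 0, 0, -1, 0, 0, 0, 0, 0, 0, -1, 0, 0, 0, 0, 0, 0, -1, 0, 0, 0, 0, 0, -0.02, -1, 0, 0, 0, 0, 0, -0.03, -1, 0, 0, 0, 0, 0, -0.04, -1, 0, 0, 0, 0, 0, -0.04, -1, 0, 0, 0, 0, 0, 0, -1, 0, 0, 0, 0, 0, 0, -1]
}}

```text
clock: 32.62
eef_pos: [482.6, 127.7, 145.6]
tool_rot: [-3.141, -0.0, 1.518]
force: [-0.5, -0.2, -0.5]
width: 85.4
gripper_force: 0.0
```

Request:
{"name": "carry_out", "arguments": {
  "deltas": [0, 0, 0, -0.03, 0, -0.02, -1, 0, 0, 0, -0.045, 0, 0, -1, 0, 0, 0, -0.045, 0, 0, -1, 0, 0, 0, -0.045, 0, 0, -1, 0, 0, 0, -0.045, 0, 0, -1, 0, 0, 0, -0.045, 0, 0, -1, 0, 0, 0, -0.045, 0, 0, -1, 0, 0, 0, -0.045, 0, 0, -1, 0, 0, 0, -0.045, 0, 0, -1, 0, 0, 0, -0.03, 0, 0, -1, 0, 0, 0, 0, 0, 0, -1, 0, 0, 0, 0, 0, 0, -1]
}}

```text
clock: 34.12
eef_pos: [460.1, -290.6, 164.7]
tool_rot: [-3.139, -0.002, 1.518]
force: [-0.2, 0.0, -0.2]
width: 85.6
gripper_force: 0.0
```

```bash
python3 -c "
from h import *
s=ctrl.read_state();print(s['clock'],s['eef_pos'])
for n in('top','side'): cv2.imwrite(f'pics/{n}7.png',ctrl.get_image(n)[:,:,::-1])
a=cv2.imread('pics/top7.png')[150:250,145:265];b=cv2.imread('pics/side7.png')[145:205,180:300]
f=lambda i:cv2.resize(i,None,fx=5,fy=5,interpolation=cv2.INTER_CUBIC)
cv2.imwrite('pics/c7.png',cv2.vconcat([f(a[55:]),f(b)]))"
```

```text
34.125 [ 460.14010706 -290.60459834  164.70933086]
```

View pics/c7.png

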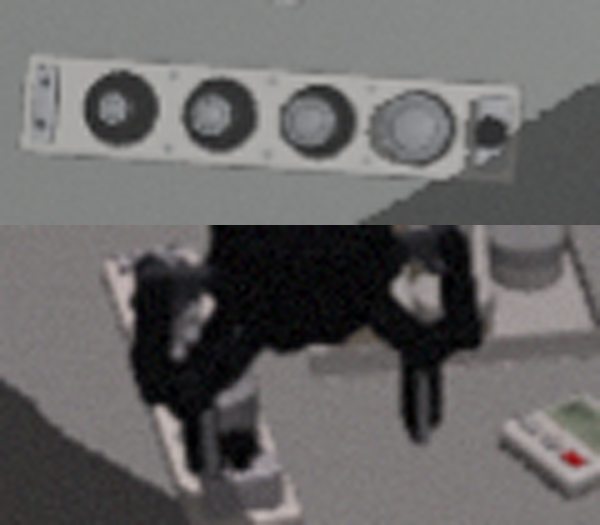

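All four stand in order on their marks. I'll quantify the offsets, allowing for height.

```bash
python3 -c "
from h import *
R=np.array([[.9986,-.053],[.053,.9986]])
for k,p,z,m,q in(('S',(113,106),36.5,(482.4,125.8),(114,105)),('3',(211,114),39.5,(479.4,65.8),(213,113)),('2',(312,120),47,(475.9,6),(316,120)),('L',(415,127),62,(472.7,-53.9),(420,127))):
    print(k,[(R@(w('top',crop(a,(145,205),5),h)-m)).round(1) for a,h in((p,z),(q,z+8))])"
```

```text
S [array([ 1.1, -0.2]), array([ 1.8, -2.3])]
3 [array([-0.1,  1.1]), array([ 0.6, -1.3])]
2 [array([0.5, 0.4]), array([ 0.7, -2.7])]
L [array([ 0.3, -0.9]), array([ 0.6, -4.2])]
```

All four are within about 4 mm of their marks, against a 12 mm tolerance, so I'm handing in.

```bash
python3 -c "
from cell import ctrl
print(ctrl.finish_job())"
```

```text
the job is handed in; nothing more can be done
None
```

The four check weights stand in size order on the rail marks, largest next to the knob block, each within about 4 mm of its mark by the top camera; the job was handed in at about 34 s, and no verdict was returned.

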